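Close the cradle's end stop to its gauge slot with the knurled wheel

TASK

The end stop of the cutterhead cradle stands too far back: roll its knurled wheel under a fingertip, gripping nothing, until the stop has closed towards the head and its index stands in the gauge slot of the scale bar. Move the stop by the wheel alone, never run it up against the head, then take the finger away; the carton, the T-handle key and the spacer ring stay where they lie.

Things in the scene. Friction and masses are not known exactly. Their poses are not given: they have to be found in the camera images.
- cradle: Assembly cradle, fixed: grey base plate 150 x 325 x 14 mm; black cutterhead (diameter 100, length 165, top 126 mm over the bench) in two V-blocks; end stop beyond its near end. Origin on the bench, straight below the knurled wheel's middle; y along the spindle from wheel to head (head's end face at y = 86 mm), x across it, z up. The scale bar is on the +x side.
- wheel: Knurled steel wheel, diameter 52, 17 mm wide, axle along the cradle's y, captive (does not shift). Origin at its centre, 76 mm over the bench; turns with it. Rolling the top of the rim to the cradle's +x closes the stop on the head, 16 mm per turn (1 mm per 10.2 mm of rim); to -x opens it. About 1.2 N along the rim turns it; it stays where left; friction coefficient with a fingertip about 1.
- wheel_top (a point): Uppermost point of the wheel's rim, mid-width, 102 mm over the bench (fixed to the cradle, axes as the cradle's). The rim stands 14 mm proud of the yoke, whose two cheeks span 41 mm along y, 46 mm along x at the top (88 mm over the bench) and 74 mm along x below 64 mm.
- stop: Steel spindle, diameter 18 mm, sliding along the cradle's y, 76 mm over the bench, with a round pad (diameter 50, 10 mm thick, top at 101 mm, never nearer than 49 mm to the wheel's middle) facing the head, and a key arm out to +x over the scale bar. Origin on the axis: y = 0 in the cradle's frame fully back, 22 mm with the index at the slot, 27 mm against the head.
- index (a point): Tip of the index blade on the key arm's end, blade 2 mm wide, 3 mm above the scale bar; moves with the stop along the cradle's y. At the start it is 10 to 20 mm short of the slot, on its -y side.
- mark (a point): Middle of the gauge slot where the index tip passes over it, on the top face of the light metal scale bar (64 mm over the bench, 30 mm wide): a dark milled slot, 6 mm wide along the cradle's y, right across the bar; graduations are thin short lines 5 mm apart. Axes as the cradle's. With the index here the pad stands 5 mm clear of the head.
- carton: Open cardboard carton of screws, 120 x 150 x 58 mm, loose; origin under its centre.
- tkey: T-handle hex key lying loose: orange handle 95 mm long, 16 mm high, blade reaching 165 mm along its +x; origin under the handle.
- spacer: Loose steel spacer ring, outside diameter 72, bore 40, height 16 mm; origin under its centre.

How it is judged:
On the way, in this order (a step that is already met when the one before it is completed fails the run):
1. the wheel is turning under the fingertip (contact force between the fingers and wheel above 0.5 N and angular speed of wheel above 0.15 rad/s), for 0.1 s.
2. the index has come to the gauge slot (y of index in the frame of mark between -0.003 and 0.003 m), for 0.1 s.
At the end, for the whole second after the job is handed in: The tip of the index stands within the width of the gauge slot (3 mm either side of its middle), the wheel is still, and carton, key and spacer ring lie within 15 mm of where they were (all of step 2 and angular speed of wheel below 0.05 rad/s and distance of each of carton, tkey, spacer from where it was at the start of the episode below 0.015 m); the robot touches nothing.
It fails at once if the stop is pushed directly instead of by its wheel (contact force between any of the fingers, the arm and stop above 3 N).
It fails at once if the wheel is taken between the fingers instead of rolled under a fingertip (distance between the grasp point and wheel below 0.03 m and contact force between the fingers and wheel above 0.3 N).
It fails at once if the stop is run up against the head (y of index in the frame of mark above 0.0045 m).
It fails at once if the carton, the key or the spacer ring is lifted or pushed about (distance of any of carton, tkey, spacer from where it was at the start of the episode above 0.015 m).
It also fails if it takes over 54 s, if anything falls off the work surface, if the arm or the gripper's body presses on something with over 40 N, if the wrist force passes 120 N, or if a joint passes its speed limit or range.

ROBOT

A 6-joint arm with a two-finger parallel gripper is mounted at the origin on the work surface. World frame = base frame: x ahead of the robot, y to its left, z up, the work surface at z = 0. Lengths are in m, angles in rad, forces in N, time in s.
With the tool pointing down it reaches from about 0.375 to 0.9 m from the base axis. Payload 3.1 kg.
Tool frame: the origin (TCP) lies where the fingers leave the gripper's body, on its centre line; the fingertips stand 70 mm ahead of it and the grasp point (between the pads) lies 51 mm ahead of it (robot.tip_reach is the distance from the TCP to the fingertips, in m); z points along the fingers, y is the line along which they close (so a half turn about z gives the same grasp; the last joint's range is limited). The gripper opens to 87 mm and grips with 3 to 60 N. Pads are 19 mm wide; open, the fingers measure 117 mm over their backs; the gripper's body (75 mm by 190 mm) begins 51 mm behind the grasp point.
Start: joints at [1.117, 0.527, 1.433, -0, 1.181, -0.178], TCP at [0.17, 0.602, 0.292] pointing down, gripper open.
Joint ranges: [-3.08, 3.08], [-0.75, 2.2], [0.22, 2.44], [-1.43, 4.57], [0, 2.65], [-2.85, 2.85]. Speed limits (rad/s): [2.79, 2.79, 3.14, 3.14, 3.14, 3.14].

INTERFACE

Orientations are given as a unit quaternion [x, y, z, w].
In Python, from rig import robot gives the robot as it stands.
- The arm moves only by the tool carry_out, never from a script. Its argument "rows" is a list that holds one entry, the list of rows, each a list of 6 numbers: the shift along the tool's x, y, z in mm, then the turn, a rotation vector about the tool's x, y, z in units of 8 degrees (1.0 is 8 degrees). A call has 1 to 20 rows; each row is the pose to reach, as a shift and turn from the pose commanded when the call began, along the tool's axes at that moment; what a row does not reach only later rows make up. A row lasts 1/10 s, in which the tool goes at most 50 mm and 8.59 degrees, less where a joint would pass 70% of its speed; a pose out of reach is approached as far as the arm can. A call with a gripper value outside its range is refused whole. "fingers" is the opening, from 0 (shut) to 1 (fully open), set as the call begins (left out, the last holds). The fingers move at their own pace and stop on an object; "grip_force" is the grip in N (left out, the last holds). Time passes only in rows, so rows that repeat a pose let the fingers close. It gives the time, the measured TCP pose, the force and the opening at its end, in the units of the state.
- robot.get_obs(): the state, without advancing time (a new reading comes with each control period).
- robot.camera(name): name is "scene" or "side" or "wrist"; returns a dict with "color" (480x640x3 uint8, red, green, blue), "depth" (480x640 float32, m along the optical axis (not along the pixel's ray), 0 where there is no reading), "K" (3x3 intrinsics, pixels), "camera_from_world" (4x4, takes a point from world to camera coordinates). Camera axes: x right, y down, z forward; pixel columns grow to the right and rows downward; lengths in m; the calibration is good to about 2 mm. A picture is of the moment at which its call begins.
- robot.hand_in(): hands the job in, once; it reports no verdict.
The state is a dict: "time": time; "q": joint angles; "joint_velocities": joint speeds; "joint_torque": joint torques, N m; "position": TCP position; "tool_rot": TCP orientation; "ft_force": force on the tool from outside, world axes, zero at the start; "moment": the same for the moment, N m; "grip_width": finger opening in m.
Only numpy, scipy, OpenCV 4.12 (cv2) and the standard library are available. Lean on these libraries where they do the work, as an engineer would, in place of code of your own. Each camera call takes 0.05 s, during which the arm holds its last target. There are 200 camera calls.

## Working session

There is one attempt and no reset: what is moved stays moved. The work goes in short steps, Python scripts to look and compute and a tool call to move; the robot and the scene stay as the last step left them, time stands still between calls to the robot, and variables do not carry over. Pictures are saved under pics/ and viewed, on a budget of 10 in all, crops included, one or two more only if the job needs it, and the job is handed in when it is done.

Besides the shell and the picture viewer there is one more tool, called after ">>>" as name(argument=value, ...) on one line, values as JSON. carry_out: Moves the arm, as the interface text tells. Its arguments: {"type":"object","properties":{"rows":{"type":"array"},"fingers":{"type":"number"},"grip_force":{"type":"number"}},"required":["rows"]}

```bash
mkdir -p pics; cat > h.py <<'E'
import numpy as np,cv2
from rig import robot
def snap(n,f):
    c=robot.camera(n); cv2.imwrite(f'pics/{f}.png',c['color'][:,:,::-1]); np.savez(f'pics/{f}.npz',**c); return c
def pts(c):
    v,u=np.mgrid[:480,:640]; d=c['depth']; K=c['K']
    P=np.stack([(u-K[0,2])/K[0,0]*d,(v-K[1,2])/K[1,1]*d,d,np.ones_like(d)],-1)
    return (P@np.linalg.inv(c['camera_from_world']).T)[...,:3]
E
python3 - <<'E'
from h import *
a=snap('scene','s0');b=snap('side','d0');print(robot.get_obs()['tool_rot'],robot.get_obs()['time'])
E
```

```text
[ 1.36976552e-01  9.90573810e-01 -9.26559402e-04 -3.05269785e-04] 0.1
```

View pics/s0.png

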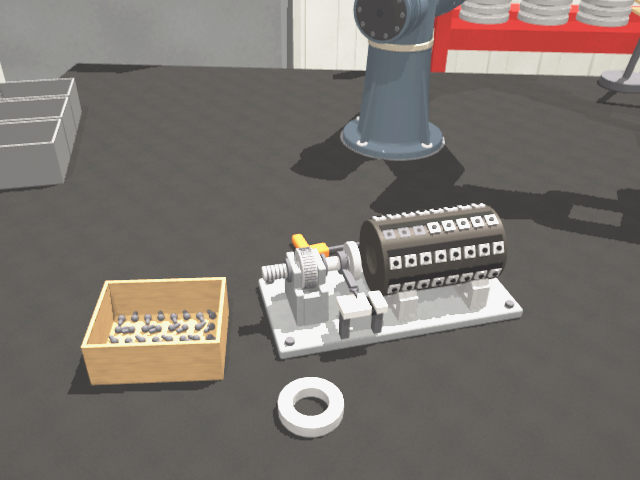

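View pics/d0.png

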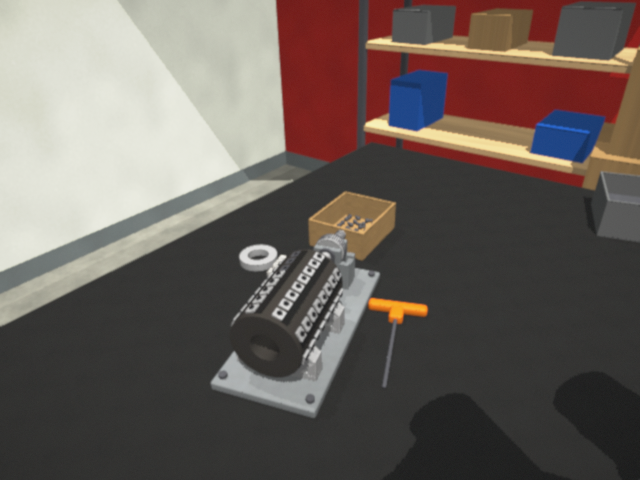

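Scene view: wheel at about (310,265), scale bar at (340–388,300) with the slot near (370,303), and the head to the right. The carton, ring and T-key sit around the cradle. The side view agrees.

```bash
cat > m.py <<'E'
from h import *
c=dict(np.load('pics/s0.npz')); P=pts(c)
for n,(u,v) in dict(wheel=(309,256),bar1=(350,306),bar2=(379,299),cornL=(279,341),cornR=(514,307),spL=(270,272)).items(): print(n,P[v,u].round(4))
Z=P[...,2];m=np.zeros(Z.shape,bool);m[200:350,255:525]=1
pl=P[m&(abs(Z-.014)<.003)][:,:2]; r=cv2.minAreaRect(pl.astype(np.float32)); print('plate',r,len(pl))
hd=P[m&(Z>.108)&(Z<.135)][:,:2]; r2=cv2.minAreaRect(hd.astype(np.float32));print('head',r2)
w=np.zeros(Z.shape,bool);w[240:300,295:325]=1
wp=P[w&(Z>.092)&(Z<.11)];print('wheeltop',wp.mean(0),wp[:,2].max(),len(wp),wp.min(0),wp.max(0))
E
python3 m.py; python3 - <<'E'
import cv2
i=cv2.imread('pics/s0.png')[220:350,250:410]
cv2.imwrite('pics/s0c.png',cv2.resize(i,None,fx=4.5,fy=4.5,interpolation=cv2.INTER_CUBIC))
E
```

```text
wheel [ 0.5929 -0.1408  0.0999]
bar1 [ 0.6417 -0.0895  0.0643]
bar2 [ 0.6239 -0.0546  0.0623]
cornL [ 0.6518 -0.1736  0.0136]
cornR [0.5678 0.1277 0.0125]
spL [ 0.6041 -0.1877  0.0819]
plate ((0.5050419569015503, -0.05244426429271698), (0.2479388266801834, 0.32512885332107544), 17.300861358642578) 7804
head ((0.5380598306655884, 0.01628020405769348), (0.07764676213264465, 0.16632422804832458), 16.526796340942383)
wheeltop [ 0.59082626 -0.14450015  0.0984087 ] 0.10389734977725329 318 [ 0.5657747  -0.1596668   0.09207458] [ 0.60612696 -0.13185445  0.10389735]
```

View pics/s0c.png

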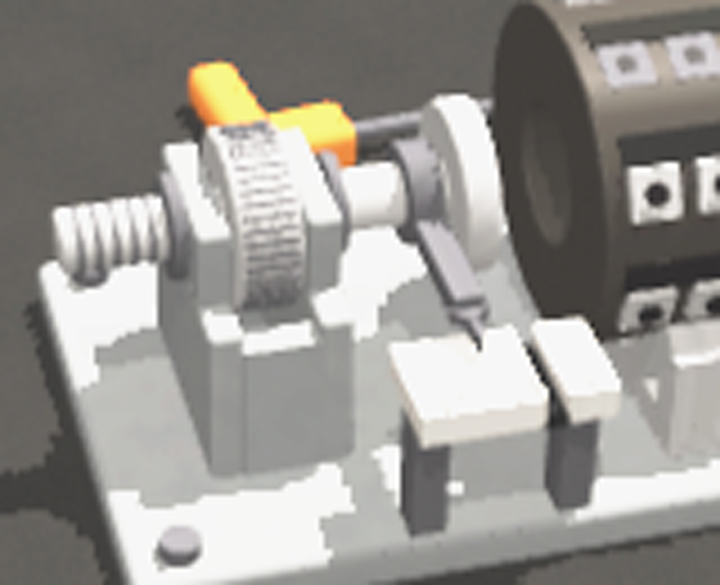

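```bash
cat >> h.py <<'E'
from scipy.spatial.transform import Rotation as R
th=np.radians(16.8); X=np.array([np.cos(th),np.sin(th),0]); Y=np.array([-np.sin(th),np.cos(th),0])
W=np.array([.5908,-.1445,0])
def ray(c,u,v,z):
    M=np.linalg.inv(c['camera_from_world']); o=M[:3,3]; d=M[:3,:3]@np.linalg.solve(c['K'],[u,v,1.]); return o+d*(z-o[2])/d[2]
def delta(pos):
    o=robot.get_obs(); r=R.from_quat(o['tool_rot']); T=R.from_matrix(np.c_[-Y,X,[0,0,-1]] if 0 else np.c_[-np.cross([0,0,-1],X)*-1*-1,X,[0,0,-1]])
    x=np.cross(X,[0,0,-1]); T=R.from_matrix(np.c_[x,X,[0,0,-1]])
    return r.inv().apply(np.array(pos)-o['position'])*1e3, np.degrees((r.inv()*T).as_rotvec())/8
E
sed -i 's/T=R.from_matrix(np.c_\[-Y,X.*$/x=np.cross(X,[0,0,-1])/; s/^    x=np.cross(X,\[0,0,-1\]); T=/    T=/' h.py
python3 - <<'E'
from h import *
c=dict(np.load('pics/s0.npz'));P=pts(c)
f=lambda p:(round((p-W)@X*1e3,1),round((p-W)@Y*1e3,1))
g=lambda u,v:(250+u/4.5,220+v/4.5)
print('index',f(ray(c,*g(480,347),.067)),'slot far',f(ray(c,*g(534,330),.064)),'slot near',f(ray(c,*g(550,388),.064)))
Z=P[...,2]
w=np.zeros(Z.shape,bool);w[240:300,295:325]=1
q=P[w&(Z>.094)&(Z<.106)]-W;print('wheel x,y range',np.percentile(q@X,[2,50,98]),np.percentile(q@Y,[2,50,98]))
print(delta(W-.012*X+[0,0,.20]))
E
```

```text
index (np.float64(53.7), np.float64(49.5)) slot far (np.float64(46.5), np.float64(67.0)) slot near (np.float64(70.7), np.float64(63.5))
wheel x,y range [-0.01965725  0.00043174  0.01152112] [-8.10704620e-03 -5.34599123e-05  9.70918339e-03]
(array([-597.88234173, -609.50794547,   92.32428725]), array([-1.38344619e-02,  4.59265030e-03,  7.18176422e+00]))
```

>>> carry_out(rows=[[[-30, -31, 0, 0, 0, 0.36], [-60, -61, 0, 0, 0, 0.72], [-90, -92, 0, 0, 0, 1.08], [-120, -122, 0, 0, 0, 1.44], [-150, -153, 0, 0, 0, 1.8], [-180, -184, 0, 0, 0, 2.16], [-210, -214, 0, 0, 0, 2.5], [-240, -245, 0, 0, 0, 2.9], [-270, -275, 0, 0, 0, 3.2], [-300, -306, 0, 0, 0, 3.6], [-330, -336, 0, 0, 0, 4.0], [-360, -367, 0, 0, 0, 4.3], [-390, -398, 0, 0, 0, 4.7], [-420, -428, 0, 0, 0, 5.0], [-450, -459, 0, 0, 0, 5.4], [-480, -490, 0, 0, 0, 5.8], [-510, -520, 0, 0, 0, 6.1], [-540, -551, 0, 0, 0, 6.5], [-570, -581, 0, 0, 0, 6.9], [-595, -612, 0, 0, 0, 7.18]]], fingers=0)

```text
time: 2.1
position: [0.577, -0.1507, 0.2918]
tool_rot: [0.597, 0.802, 0.0, -0.0]
ft_force: [0.4, -0.1, -0.4]
grip_width: 0.0005
```

```bash
sed -i 's/^W=.*/W=np.array([.587,-.1457,0])/' h.py
python3 - <<'E'
from h import *
c=snap('wrist','w1');o=robot.get_obs();print(o['position'],o['ft_force'],o['time'],o['grip_width'],delta(W-.012*X+[0,0,.178]))
i=c['camera_from_world']; p=W+[0,0,.102]
for q in (p,p+.065*X+[0,0,-.038],p+.065*X+.065*Y+[0,0,-.038]):
    k=c['K']@(i@np.r_[q,1])[:3]; print(k[:2]/k[2])
E
```

```text
[ 0.57998786 -0.1571755   0.29209641] [ 3.63057083 -4.63271627  1.53290682] 2.15 0.0004293499609049122 (array([  9.82642114,  -2.39090463, 114.01693119]), array([ 0.02287983,  0.05528744, -0.04283717]))
[333.19216981 235.18976213]
[396.9872359 224.3272782]
[401.74880052 156.93228115]
```

View pics/w1.png

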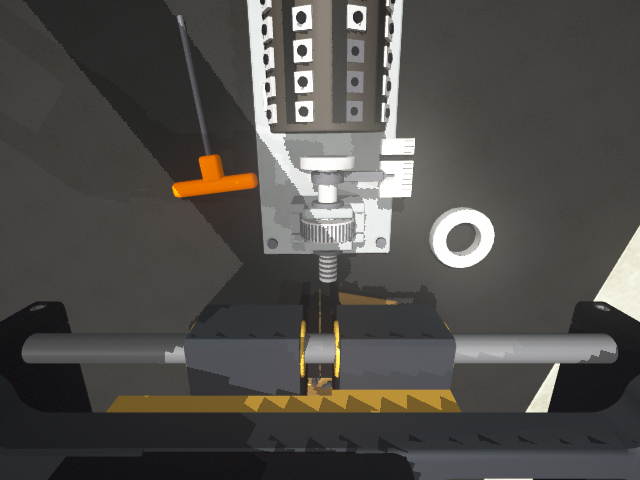

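The wrist view is aligned with the cradle. It shows the wheel at (328,231), the scale bar at (397,180) and the slot at about (397,158). I'll descend to just above the wheel and check the pose once it settles.

>>> carry_out(rows=[[[0, 0, 0, 0, 0, 0], [0, 0, 20, 0, 0, 0], [0, 0, 40, 0, 0, 0], [0, 0, 60, 0, 0, 0], [0, 0, 80, 0, 0, 0], [0, 0, 95, 0, 0, 0], [0, 0, 105, 0, 0, 0], [0, 0, 112, 0, 0, 0], [0, 0, 112, 0, 0, 0], [0, 0, 112, 0, 0, 0]]])

```text
time: 3.15
position: [0.5764, -0.1488, 0.1807]
tool_rot: [0.596, 0.803, 0.0, 0.0]
ft_force: [0.7, -0.2, 0.8]
grip_width: 0.0004
```

```bash

python3 - <<'E'
from h import *
c=snap('wrist','w2');s=snap('scene','s2');o=robot.get_obs();print(o['position'],o['ft_force'],o['time'],delta(W-.012*X+[0,0,.173]),robot.tip_reach)
a=c['color'];b=cv2.resize(s['color'][200:350,240:440],(640,480),interpolation=cv2.INTER_CUBIC)
cv2.imwrite('pics/w2b.png',cv2.resize(np.vstack([a[:300],b])[:,:,::-1],None,fx=.76,fy=.76))
P=pts(c);Z=P[...,2];q=P[(Z>.093)&(Z<.106)&(np.linalg.norm(P[...,:2]-W[:2],axis=-1)<.035)]-W
print(len(q),np.percentile(q@X,[2,50,98]),np.percentile(q@Y,[2,50,98]))
E
```

```text
[ 0.57662669 -0.14906339  0.1810799 ] [-0.86505663  0.09748208 -0.08235841] 3.25 (array([ 0.23096883, -1.10736543,  8.07826278]), array([0.00899975, 0.00790977, 0.00274002])) 0.0697
1265 [-0.02309999  0.00169686  0.01428084] [-0.00624083  0.00623998  0.01015342]
```

View pics/w2b.png

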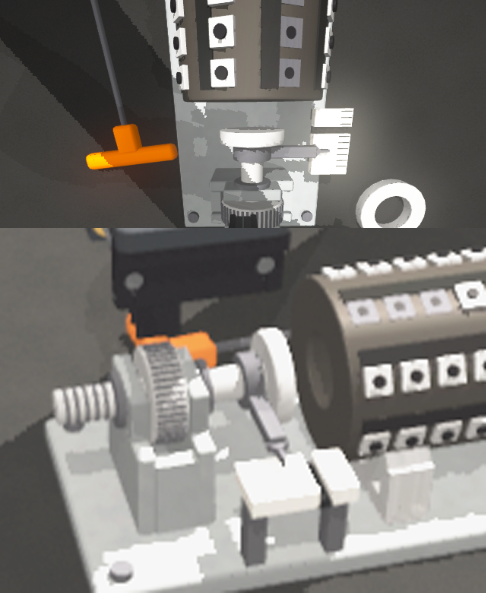

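The finger hovers 9 mm above the wheel, on its -x side. Next is a gentle press to check the contact stiffness.

>>> carry_out(rows=[[[0, 0, 4, 0, 0, 0], [0, 0, 8, 0, 0, 0], [0, 0, 9, 0, 0, 0], [0, 0, 9.6, 0, 0, 0], [0, 0, 9.6, 0, 0, 0], [0, 0, 9.6, 0, 0, 0]]])

```text
time: 3.85
position: [0.5763, -0.1491, 0.1717]
tool_rot: [0.596, 0.803, 0.0, 0.0]
ft_force: [-1.8, 0.4, 5.5]
grip_width: 0.0007
```

>>> carry_out(rows=[[[0, 2, 0.2, 0, 0, 0], [0, 4, 0.2, 0, 0, 0], [0, 6, 0.2, 0, 0, 0], [0, 8, 0.2, 0, 0, 0], [0, 10, 0.2, 0, 0, 0], [0, 12, 0.2, 0, 0, 0], [0, 14, 0.2, 0, 0, 0], [0, 16, 0.2, 0, 0, 0], [0, 18, 0.2, 0, 0, 0], [0, 20, 0.2, 0, 0, 0], [0, 22, 0.2, 0, 0, 0], [0, 24, 0.2, 0, 0, 0], [0, 24, 0.2, 0, 0, 0]]])

```text
time: 5.15
position: [0.5994, -0.142, 0.1703]
tool_rot: [0.596, 0.803, 0.0, 0.0]
ft_force: [0.9, 0.8, 3.8]
grip_width: 0.0005
```

```bash
cat >> h.py <<'E'
def look(n):
    c=snap('wrist',n);o=robot.get_obs()
    print(o['position'],o['ft_force'],o['time'])
    M=c['camera_from_world']
    p=W+.062*X+.058*Y+[0,0,.064]; k=c['K']@(M@np.r_[p,1])[:3]; u,v=(k[:2]/k[2]).astype(int); print(u,v)
    i=c['color'][max(v-60,0):v+60,max(u-80,0):u+80]
    print('origin',max(u-80,0),max(v-60,0)); cv2.imwrite(f'pics/{n}c.png',cv2.resize(i,None,fx=5,fy=5,interpolation=cv2.INTER_CUBIC)[:,:,::-1])
E
python3 -c "
from h import *
look('w3')"
```

```text
[ 0.59940834 -0.14199188  0.17031628] [0.07521747 0.89418717 2.76803356] 5.2
403 183
origin 323 123
```

View pics/w3c.png

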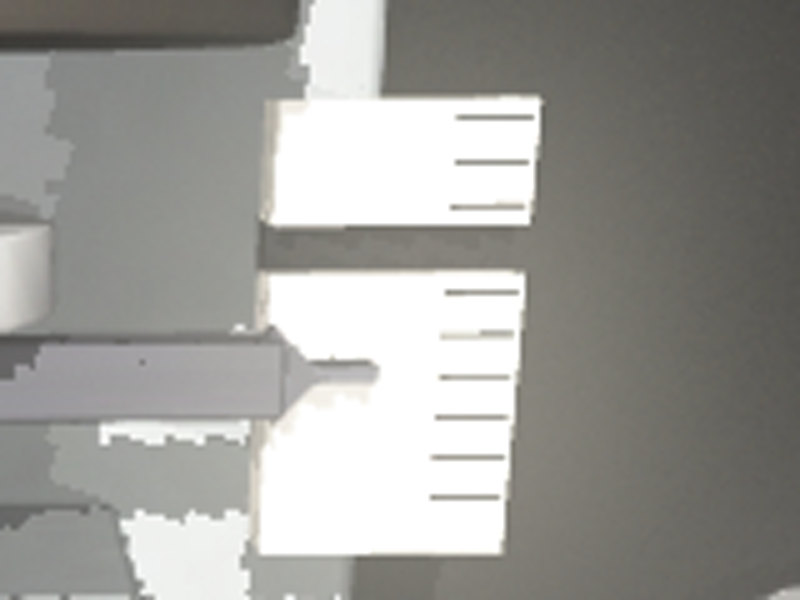

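The wrist close-up shows the slot at rows 227–270 of the crop and the index at about row 371, so roughly 14 mm to go. I'll work that out with parallax, using this picture and the earlier one.

```bash
cat >> h.py <<'E'
def gap(n,ox,oy,idx,s1,s2):
    c=dict(np.load(f'pics/{n}.npz')); g=lambda p,z:(ray(c,ox+p[0]/5,oy+p[1]/5,z)-W)@Y*1e3
    print(n,'index',g(idx,.067).round(2),'slot',g(s1,.064).round(2),g(s2,.064).round(2),'to go',((g(s1,.064)+g(s2,.064))/2-g(idx,.067)).round(2))
E
python3 - <<'E'
from h import *
gap('w3',323,123,(365,371),(365,227),(365,270))
# same index-row measure in w2 (before stroke): blade intensity profile
c=dict(np.load('pics/w2.npz')); p=W+.0615*X+[0,0,.067]
for name in('w2','w3'):
    c=dict(np.load(f'pics/{name}.npz')); g=cv2.cvtColor(c['color'],6).astype(np.float32)
    ys=np.arange(44,70,.5)
    out=[]
    for y in ys:
        k=c['K']@(c['camera_from_world']@np.r_[W+.0525*X+y/1e3*Y+[0,0,.067],1])[:3]; u,v=k[:2]/k[2]
        out.append(int(cv2.getRectSubPix(g,(1,1),(float(u),float(v)))[0,0]))
    print(name,list(zip(ys,out)))
E
```

```text
w3 index 50.57 slot 67.03 62.05 to go 13.97
w2 [(np.float64(44.0), 254), (np.float64(44.5), 250), (np.float64(45.0), 245), (np.float64(45.5), 241), (np.float64(46.0), 239), (np.float64(46.5), 237), (np.float64(47.0), 197), (np.float64(47.5), 185), (np.float64(48.0), 184), (np.float64(48.5), 177), (np.float64(49.0), 148), (np.float64(49.5), 139), (np.float64(50.0), 190), (np.float64(50.5), 239), (np.float64(51.0), 255), (np.float64(51.5), 255), (np.float64(52.0), 255), (np.float64(52.5), 255), (np.float64(53.0), 255), (np.float64(53.5), 255), (np.float64(54.0), 255), (np.float64(54.5), 254), (np.float64(55.0), 255), (np.float64(55.5), 255), (np.float64(56.0), 255), (np.float64(56.5), 255), (np.float64(57.0), 255), (np.float64(57.5), 255), (np.float64(58.0), 255), (np.float64(58.5), 255), (np.float64(59.0), 255), (np.float64(59.5), 254), (np.float64(60.0), 255), (np.float64(60.5), 255), (np.float64(61.0), 255), (np.float64(61.5), 252), (np.float64(62.0), 236), (np.float64(62.5), 157), (np.float64(63.0), 129), (np.float64(63.5), 124), (np.float64(64.0), 125), (np.float64(64.5), 124), (n
[... 851 characters left out ...]
 (np.float64(56.0), 255), (np.float64(56.5), 254), (np.float64(57.0), 255), (np.float64(57.5), 255), (np.float64(58.0), 255), (np.float64(58.5), 255), (np.float64(59.0), 255), (np.float64(59.5), 255), (np.float64(60.0), 255), (np.float64(60.5), 255), (np.float64(61.0), 254), (np.float64(61.5), 254), (np.float64(62.0), 237), (np.float64(62.5), 188), (np.float64(63.0), 130), (np.float64(63.5), 123), (np.float64(64.0), 125), (np.float64(64.5), 126), (np.float64(65.0), 126), (np.float64(65.5), 123), (np.float64(66.0), 118), (np.float64(66.5), 117), (np.float64(67.0), 122), (np.float64(67.5), 160), (np.float64(68.0), 242), (np.float64(68.5), 255), (np.float64(69.0), 255), (np.float64(69.5), 255)]
```

The stroke moved the index 2.4 mm with no slip, and about 14 mm remain. I'll repeat strokes, lifting the finger on each return.

>>> carry_out(rows=[[[0, 0, -3, 0, 0, 0], [0, 0, -5, 0, 0, 0], [0, -12, -5, 0, 0, 0], [0, -24, -5, 0, 0, 0], [0, -24, -4, 0, 0, 0], [0, -24, -1.5, 0, 0, 0], [0, -24, 0, 0, 0, 0], [0, -24, 0.1, 0, 0, 0], [0, -22, 0.1, 0, 0, 0], [0, -20, 0.1, 0, 0, 0], [0, -17, 0.1, 0, 0, 0], [0, -14, 0.1, 0, 0, 0], [0, -11, 0.1, 0, 0, 0], [0, -8, 0.1, 0, 0, 0], [0, -5, 0.1, 0, 0, 0], [0, -3, 0.1, 0, 0, 0], [0, -1, 0.1, 0, 0, 0], [0, 0, 0.1, 0, 0, 0], [0, 0, 0.1, 0, 0, 0]]])

```text
time: 7.1
position: [0.5995, -0.142, 0.1703]
tool_rot: [0.596, 0.803, 0.0, 0.0]
ft_force: [0.8, -0.1, 3.9]
grip_width: 0.0005
```

>>> carry_out(rows=[[[0, 0, -3, 0, 0, 0], [0, 0, -5, 0, 0, 0], [0, -12, -5, 0, 0, 0], [0, -24, -5, 0, 0, 0], [0, -24, -4, 0, 0, 0], [0, -24, -1.5, 0, 0, 0], [0, -24, 0, 0, 0, 0], [0, -24, 0, 0, 0, 0], [0, -22, 0, 0, 0, 0], [0, -20, 0, 0, 0, 0], [0, -17, 0, 0, 0, 0], [0, -14, 0, 0, 0, 0], [0, -11, 0, 0, 0, 0], [0, -8, 0, 0, 0, 0], [0, -5, 0, 0, 0, 0], [0, -3, 0, 0, 0, 0], [0, -1, 0, 0, 0, 0], [0, 0, 0, 0, 0, 0], [0, 0, 0, 0, 0, 0]]])

```text
time: 9.0
position: [0.5995, -0.142, 0.1703]
tool_rot: [0.596, 0.803, 0.0, 0.0]
ft_force: [0.6, 1.1, 2.6]
grip_width: 0.0004
```

>>> carry_out(rows=[[[0, 0, -3, 0, 0, 0], [0, 0, -5, 0, 0, 0], [0, -12, -5, 0, 0, 0], [0, -24, -5, 0, 0, 0], [0, -24, -4, 0, 0, 0], [0, -24, -1.5, 0, 0, 0], [0, -24, 0, 0, 0, 0], [0, -24, 0, 0, 0, 0], [0, -22, 0, 0, 0, 0], [0, -20, 0, 0, 0, 0], [0, -17, 0, 0, 0, 0], [0, -14, 0, 0, 0, 0], [0, -11, 0, 0, 0, 0], [0, -8, 0, 0, 0, 0], [0, -5, 0, 0, 0, 0], [0, -3, 0, 0, 0, 0], [0, -1, 0, 0, 0, 0], [0, 0, 0, 0, 0, 0], [0, 0, 0, 0, 0, 0]]])

```text
time: 10.9
position: [0.5995, -0.142, 0.1703]
tool_rot: [0.596, 0.803, 0.0, 0.0]
ft_force: [1.2, 0.6, 3.8]
grip_width: 0.0004
```

>>> carry_out(rows=[[[0, 0, -3, 0, 0, 0], [0, 0, -5, 0, 0, 0], [0, -12, -5, 0, 0, 0], [0, -24, -5, 0, 0, 0], [0, -24, -4, 0, 0, 0], [0, -24, -1.5, 0, 0, 0], [0, -24, 0, 0, 0, 0], [0, -24, 0, 0, 0, 0], [0, -22, 0, 0, 0, 0], [0, -20, 0, 0, 0, 0], [0, -17, 0, 0, 0, 0], [0, -14, 0, 0, 0, 0], [0, -11, 0, 0, 0, 0], [0, -8, 0, 0, 0, 0], [0, -5, 0, 0, 0, 0], [0, -3, 0, 0, 0, 0], [0, -1, 0, 0, 0, 0], [0, 0, 0, 0, 0, 0], [0, 0, 0, 0, 0, 0]]])

```text
time: 12.8
position: [0.5995, -0.142, 0.1703]
tool_rot: [0.596, 0.803, 0.0, 0.0]
ft_force: [0.4, 1.2, 3.5]
grip_width: 0.0006
```

```bash
python3 -c "
from h import *
look('w4')"
```

```text
[ 0.59947685 -0.14201349  0.17027756] [ 0.62819266 -0.28867554  2.21217388] 12.85
403 183
origin 323 123
```

View pics/w4c.png

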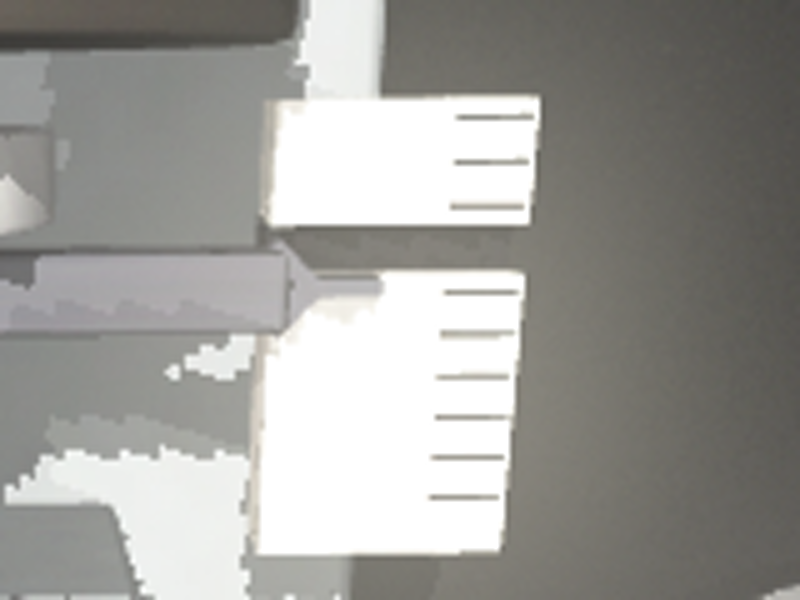

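The index is now at row 286 and the slot middle is at 248. The four strokes moved it about 9.6 mm, leaving about 4.4 mm, or 44 mm of rim. I'll do one full stroke and one of 20 mm, then lift off.

>>> carry_out(rows=[[[0, 0, -3, 0, 0, 0], [0, 0, -5, 0, 0, 0], [0, -12, -5, 0, 0, 0], [0, -24, -5, 0, 0, 0], [0, -24, -4, 0, 0, 0], [0, -24, -1.5, 0, 0, 0], [0, -24, 0, 0, 0, 0], [0, -24, 0, 0, 0, 0], [0, -22, 0, 0, 0, 0], [0, -20, 0, 0, 0, 0], [0, -17, 0, 0, 0, 0], [0, -14, 0, 0, 0, 0], [0, -11, 0, 0, 0, 0], [0, -8, 0, 0, 0, 0], [0, -5, 0, 0, 0, 0], [0, -3, 0, 0, 0, 0], [0, -1, 0, 0, 0, 0], [0, 0, 0, 0, 0, 0], [0, 0, 0, 0, 0, 0]]])

```text
time: 14.75
position: [0.5995, -0.142, 0.1703]
tool_rot: [0.596, 0.803, 0.0, 0.0]
ft_force: [0.0, 1.0, 2.7]
grip_width: 0.0007
```

>>> carry_out(rows=[[[0, 0, -3, 0, 0, 0], [0, 0, -5, 0, 0, 0], [0, -12, -5, 0, 0, 0], [0, -24, -5, 0, 0, 0], [0, -24, -4, 0, 0, 0], [0, -24, -1.5, 0, 0, 0], [0, -24, 0, 0, 0, 0], [0, -24, 0, 0, 0, 0], [0, -22, 0, 0, 0, 0], [0, -20, 0, 0, 0, 0], [0, -17, 0, 0, 0, 0], [0, -14, 0, 0, 0, 0], [0, -11, 0, 0, 0, 0], [0, -8, 0, 0, 0, 0], [0, -6, 0, 0, 0, 0], [0, -4, 0, 0, 0, 0], [0, -4, 0, 0, 0, 0], [0, -4, 0, 0, 0, 0], [0, -4, -2, 0, 0, 0], [0, -4, -6, 0, 0, 0]]])

```text
time: 16.75
position: [0.595, -0.1431, 0.1757]
tool_rot: [0.596, 0.803, -0.0, -0.001]
ft_force: [0.6, -0.3, -0.6]
grip_width: 0.0006
```

>>> carry_out(rows=[[[0, 0, -10, 0, 0, 0], [0, 0, -20, 0, 0, 0], [0, 0, -30, 0, 0, 0], [0, 0, -40, 0, 0, 0], [0, 0, -50, 0, 0, 0], [0, 0, -50, 0, 0, 0], [0, 0, -50, 0, 0, 0], [0, 0, -50, 0, 0, 0]]])

```text
time: 17.55
position: [0.595, -0.143, 0.226]
tool_rot: [0.596, 0.803, -0.0, -0.0]
ft_force: [0.5, -0.0, 0.5]
grip_width: 0.0006
```

```bash
python3 -c "
from h import *
look('w5')"
```

```text
[ 0.59492006 -0.143007    0.22577184] [-0.06235771  0.46786309 -0.53739808] 17.6
392 174
origin 312 114
```

View pics/w5c.png

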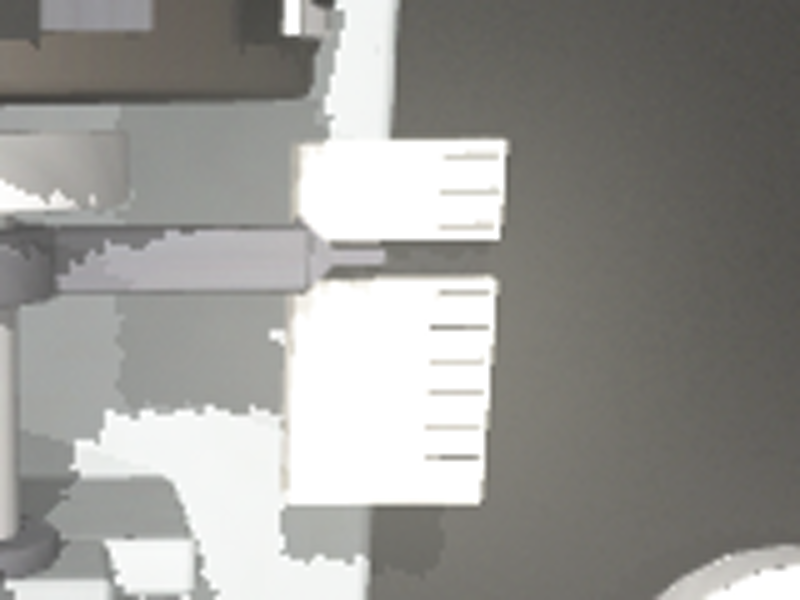

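The index is at row 257, in the middle of the slot (rows 241–277), and well under 1 mm off once parallax is allowed for. I'll do the numeric check and hand in.

```bash
python3 -c "
from h import *
gap('w5',312,114,(365,257),(365,241),(365,277))
s=snap('scene','s5');a=np.load('pics/s0.npz')['color'].astype(int);d=abs(s['color'].astype(int)-a).max(2)
for n,(u0,u1,v0,v1) in dict(carton=(85,235,275,385),ring=(272,350,372,440)).items(): print(n,(d[v0:v1,u0:u1]>40).mean())
robot.hand_in()"
```

```text
w5 index 65.03 slot 67.13 61.86 to go -0.53
carton 0.14442424242424243
ring 0.0
the job is handed in; nothing more can be done
```

The job is handed in. I rolled the wheel with the tip of the closed fingers in seven strokes, six of 24 mm and one of 20 mm, pressing with about 3–5 N. I lifted the finger on each return and raised it 56 mm clear at the end.

- **Index:** in the last wrist picture it stands inside the gauge slot, about 0.5 mm past the middle (limit 3 mm). It never went near the head.
- **Slip and force:** the first five strokes moved it about 2.4 mm each, as expected with no slip. The measured force after lifting off was about zero.
- **Spacer ring:** no change in the scene picture.
- **Carton:** the check did not come back clean. About 14% of the pixels in its area changed between the first and last scene pictures. I think that is the arm's shadow, because the arm never went near the carton and it showed no contact force, but I did not look at that picture.
- **T-key:** I did not compare it at the end. No move went near it.

The job took about 18 s of the 54 s allowed, with no verdict reported.

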